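# Open the guard, unlatch the hand press and hold its pressure arm up

## Robot

A 7-joint arm with a two-finger parallel gripper is mounted at the origin on the work surface. World frame = base frame: x ahead of the robot, y to its left, z up, the work surface at z = 0. Lengths are in m, angles in rad, forces in N, time in s.
With the tool pointing down it reaches from about 0.35 to 0.775 m from the base axis. Payload 3.1 kg.
Tool frame: the origin (TCP) lies where the fingers leave the gripper's body, on its centre line; the fingertips stand 73 mm ahead of it and the grasp point (between the pads) lies 54 mm ahead of it (arm.tips_ahead is the distance from the TCP to the fingertips, in m); z points along the fingers, y is the line along which they close (so a half turn about z gives the same grasp; the last joint's range is limited). The gripper opens to 85 mm and grips with 20 to 120 N. Pads are 22 mm wide; open, the fingers measure 114 mm over their backs; the gripper's body (76 mm by 85 mm) begins 54 mm behind the grasp point. The pads swing forward as they close: fully open they stand 13 mm farther back than shut.
Start: joints at [1.26, 0.311, 0.014, 1.512, -0.004, 1.319, -0.027], TCP at [0.146, -0.53, 0.304] pointing down, gripper open.
Joint ranges: [-2.7, 2.7], [-0.3, 1.91], [-1.27, 1.3], [0.12, 2.57], [-1.44, 4.58], [0.2, 2.03], [-3.05, 3.05]. Speed limits (rad/s): [2.79, 2.79, 3.14, 3.14, 3.14, 3.14, 3.14].

## Interface

Orientations are given as [roll, pitch, yaw] about the fixed x, y, z axes, in that order (R = Rz(yaw) Ry(pitch) Rx(roll)).
In Python, from bench import arm gives the robot as it stands.
- The arm moves only by the tool send_rows, never from a script. Its argument "commands" is a list that holds one entry, the list of rows, each a list of 5 numbers: the shift along the tool's x, y, z in cm, then the turn about the tool's z in degrees, then the opening, from 0 (shut) to 1 (fully open). A call has 1 to 10 rows; each row is the pose to reach, as a shift and turn from the pose commanded when the call began, along the tool's axes at that moment; what a row does not reach only later rows make up. A row lasts 1/10 s, in which the tool goes at most 50 mm and 8.59 degrees, less where a joint would pass 70% of its speed; a pose out of reach is approached as far as the arm can. A call with a gripper value outside its range is refused whole. The fingers move at their own pace and stop on an object; the grip force is fixed at half the most. Time passes only in rows, so rows that repeat a pose let the fingers close. It gives the time, the measured TCP pose, the force, the opening and the grip force at its end, in the units of the state.
- arm.get_state(): the state, without advancing time (a new reading comes with each control period).
- arm.capture(name): name is "scene" or "top" or "wrist"; returns a dict with "frame" (420x560x3 uint8, red, green, blue), "fov_y" (degrees; the focal length in pixels is half the picture's height over the tangent of half this angle, whatever the lens; pixels are square), "cx", "cy" (the principal point, pixels), "position" and "orientation" of the camera in the world. Camera axes: x right, y down, z forward; pixel columns grow to the right and rows downward; lengths in m; the calibration is good to about 2 mm. A picture is of the moment at which its call begins. There is no depth.
- arm.job_done(): hands the job in; it is judged then, once.
The state is a dict: "t": time; "q": joint angles; "qd": joint speeds; "joint_torque": joint torques, N m; "eef_pos": TCP position; "tcp_rot": TCP orientation; "ft_force": force on the tool from outside, world axes, zero at the start; "ft_torque": the same for the moment, N m; "grip_width": opening from 0.0 (shut) to 1.0 (fully open); "finger_force": force on a finger pad.
Only numpy, scipy, OpenCV 4.12 (cv2) and the standard library are available. Lean on these libraries where they do the work, as an engineer would, in place of code of your own. Each camera call takes 0.05 s, during which the arm holds its last target. There are 200 camera calls.

## Task

The print under the hand press has to come out. Slide the press's clear guard fully open, to the left as the robot sees it, as far as it goes, then draw the coupler's spring latch sideways by squeezing its two upright tabs together, lift the pressure arm up off its ball stud, and finish still gripping the arm and holding it steady, at least 6 cm up at the coupler, so that a colleague can take the print. Do not disturb the tools and jars around the press.

Things in the scene. Friction and masses are not known exactly. Their poses are not given: they have to be found in the camera images.
- press: Hand press fixed to the table: grey base plate 380 (x) x 360 (y) x 18 mm, origin at the centre of its underside. Its x axis runs along the pressure arm from the coupler (near end) to the hinge (far end), y left, z up; yaw within 0.35 rad. Coupler and ball stud stand at x -100, y -80; the guard's track runs along y at x -160; the hinge is at x +150, y -80, 75 mm up.
- guard (a joint): Clear sliding guard, an L of upright front pane and flat roof, 120 mm wide (press y), 115 mm deep (press x -162 to -47), roof top 155 mm above the table. Value in m: 0 = shut, over the coupler's tabs; grows as it slides to the press's +y (left); 0.18 = fully open at its stop, near edge 120 mm clear of the coupler's axis. Friction about 1.5 N; it stays where it is left.
- guard_grip (a point): Centre of the black upright grip on the guard's roof, 180 mm above the table: a fin 12 mm thick along the press's y (pinch it along y), 40 mm long along x, rising from the roof at 155 mm to 195 mm. It lies at press x -130, y -80 + guard travel.
- squeeze_point (a point): Point on the pressure arm midway between the two upright steel tabs when they are squeezed together; 116 mm above the table with the arm down, 14 mm below the tabs' tops, 29 mm above the coupler's steel roof. Axes are the arm's: x to the hinge, y left, z up. It swings with the arm about the hinge, 250 mm to +x and 41 mm below. The arm's bar, 100 mm high, begins 25 mm to +x.
- fixed_tab (a point): Centre of the left upright tab, part of the arm and immovable sideways: 24 mm wide (x), 6 mm thick (y), 116 mm above the table here, top at 130 mm. Its outer (left) face is 22 mm to +y of squeeze_point.
- latch_tab (a point): Centre of the right upright tab, part of the latch: same size and height as the left one. Its outer (right) face is 34 mm to -y of squeeze_point at rest (56 mm over both tabs) and 22 mm to -y when fully drawn (44 mm over both). Pushing it left draws the latch.
- latch (a joint): Spring latch in the coupler, travel in m: 0 = at rest, its toe hooked under the collar of the ball stud so that the arm cannot lift; 0.012 = fully drawn towards the press's +y (left). It frees the stud beyond about 0.006. The spring pushes back with 4 N at rest to 9 N fully drawn and snaps it back when let go.
- press_arm: Pressure arm (tongue), 0.5 to 1.0 kg: white bar with a steel platen under its middle and the coupler at its near end, hinged at the far end (level axis along press y). Origin: on the coupler's axis at table height while the arm is down; axes as the press's. It can swing up by 0.6 rad; 0.25 rad raises the coupler about 60 mm. If let go it falls back by its own weight (3 to 6 N at the coupler).
- ink_jar: Black ink jar, 56 mm across, 58 mm tall, loose on the rear left of the press's base plate; origin at the centre of its underside. Bystander.
- baren: Wooden hand baren, disc 96 mm across, 25 mm tall, loose on the left of the base plate; origin at the centre of its underside. Bystander.
- brayer: Ink roller lying on the table to the right of the press, about 200 mm long, 34 mm tall; origin under its middle. Bystander.
- scraper: Scraper lying on the table to the left, 200 mm long, 20 mm tall; origin under its middle. Bystander.
- tumbler: Steel drinking tumbler, 76 mm across, 170 mm tall, to the left of the press; origin at the centre of its underside. Bystander.
- ink_tin: Ink tin, 84 mm across, 70 mm tall, to the left of the press; origin at the centre of its underside. Bystander.
- brush: Brush lying on the table to the right; origin under its middle. Bystander.

How it is judged:
By the outcome, as a careful person would: the job done as asked, in the order asked, and still so for the second after the job is handed in, while the arm keeps its last pose, push and grip.
It also fails if it takes over 51 s, if anything falls off the work surface, if the arm or the gripper's body presses on something with over 40 N, if the wrist force passes 120 N, or if a joint passes its speed limit or range.

## Working session

There is one attempt and no reset: what is moved stays moved. The work goes in short steps, Python scripts to look and compute and a tool call to move; the robot and the scene stay as the last step left them, time stands still between calls to the robot, and variables do not carry over. Pictures are saved under pics/ and viewed, at most 10 in all, crops included, and the job is handed in when it is done.

Besides the shell and the picture viewer there is one more tool, called by a JSON object that holds its "name" and its "arguments", one argument or row to a line. send_rows: Moves the arm, as the interface text tells. Its arguments: {"type":"object","properties":{"commands":{"type":"array","items":{"type":"array","items":{"type":"array","items":{"type":"number"}}}}},"required":["commands"]}

```bash
ls; mkdir -p pics; python3 - <<'E'
from bench import arm
import cv2,json
s=arm.get_state();print(s)
for n in("scene","top"):
    c=arm.capture(n);cv2.imwrite(f"pics/{n}0.png",c["frame"][:,:,::-1])
    print(n,{k:c[k] for k in c if k!="frame"})
E
```

```text
pics
{'t': 0.0, 'q': array([ 1.26032472,  0.31170182,  0.01403575,  1.51304394, -0.00438326,
        1.31918708, -0.02715258]), 'qd': array([-0.00089963,  0.00042988, -0.00072731, -0.00116451, -0.00014619,
        0.00131366,  0.00208831]), 'joint_torque': array([-4.58342936e-05, -3.79915559e+01,  1.46187837e-01, -2.30589777e+01,
        1.20054776e-02,  1.36983689e-02, -4.49494351e-06]), 'eef_pos': array([ 0.14589725, -0.52972512,  0.30283937]), 'tcp_rot': array([-3.13928615e+00,  1.24289149e-04,  2.68858534e-01]), 'ft_force': array([ 0.57007749, -0.34330309,  0.23377528]), 'ft_torque': array([-0.01605279, -0.00575629,  0.00460658]), 'finger_force': 0.0, 'grip_width': 1.0000500183547076}
scene {'fov_y': 46.59446529737711, 'cx': 282.98062267066484, 'cy': 214.62012426482048, 'position': array([ 1.34755398, -0.21486039,  1.17340669]), 'orientation': array([-2.47559319,  0.01255174,  1.24955465])}
top {'fov_y': 50.404024836894855, 'cx': 276.2072825574225, 'cy': 211.6974162226789, 'position': array([0.42291346, 0.03705443, 1.53470078]), 'orientation': array([-3.06113531,  0.00637476, -1.59786722])}
```

View pics/top0.png

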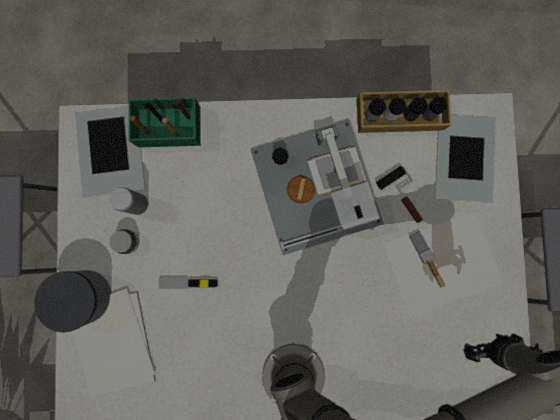

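View pics/scene0.png

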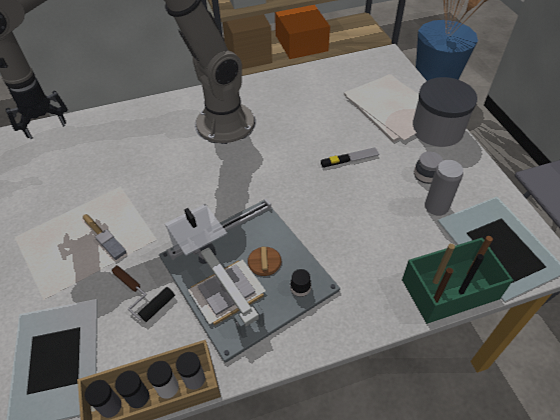

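The top view shows the plate with corners near (251,148), (352,120), (381,222) and (284,253), and the black grip near (359,212). In the scene view the grip is near (190,215). Next I'll measure these points.

```bash
cat > h.py <<'E'
from bench import arm
import cv2,numpy as np
from scipy.spatial.transform import Rotation as R
def ray(c,u,v):
    f=c["frame"].shape[0]/2/np.tan(np.radians(c["fov_y"]/2))
    d=R.from_euler("xyz",c["orientation"]).apply([(u-c["cx"])/f,(v-c["cy"])/f,1.])
    return np.array(c["position"]),d/np.linalg.norm(d)
def onz(c,u,v,z):
    p,d=ray(c,u,v);return p+d*(z-p[2])/d[2]
def tri(rs):
    A=sum(np.eye(3)-np.outer(d,d) for p,d in rs);b=sum((np.eye(3)-np.outer(d,d))@p for p,d in rs)
    return np.linalg.solve(A,b)
def pix(c,X):
    f=c["frame"].shape[0]/2/np.tan(np.radians(c["fov_y"]/2))
    q=R.from_euler("xyz",c["orientation"]).inv().apply(np.array(X)-c["position"]);return q[:2]/q[2]*f+[c["cx"],c["cy"]]
def blob(c,x0,y0,x1,y1,thr):
    g=c["frame"][y0:y1,x0:x1].max(2);m=(g<thr).astype(np.uint8)
    n,l,s,ce=cv2.connectedComponentsWithStats(m)
    return [(ce[i]+[x0,y0],s[i]) for i in range(1,n) if s[i][4]>8]
E
python3 - <<'E'
from h import *
t=arm.capture("top");s=arm.capture("scene")
for p in[(251,148),(352,120),(381,222),(284,253)]:print(p,onz(t,*p,.018).round(3))
for b in blob(t,345,200,372,225,50):print("t",b)
for b in blob(s,170,198,210,235,50):print("s",b)
a=cv2.resize(t["frame"][105:265,240:400],None,fx=3.7,fy=3.7,interpolation=cv2.INTER_CUBIC)
cv2.imwrite("pics/topc.png",a[:,:,::-1])
E
```

```text
(251, 148) [0.768 0.124 0.018]
(352, 120) [ 0.857 -0.228  0.018]
(381, 222) [ 0.5   -0.312  0.018]
(284, 253) [0.405 0.021 0.018]
t (array([358.22580645, 211.72580645]), array([10,  6,  8, 12, 62], dtype=int32))
s (array([190.14563107, 217.58252427]), array([ 15,  10,  11,  20, 103], dtype=int32))
```

View pics/topc.png

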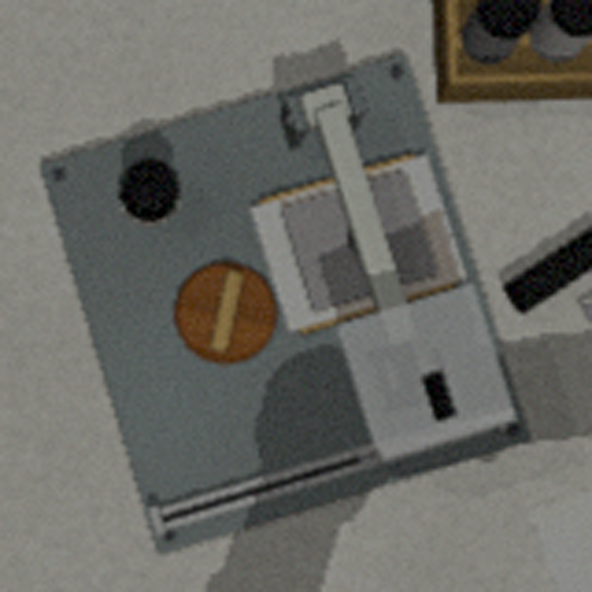

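The crop shows the plate corners at about (42,160), (403,50), (525,438) and (163,550), and the grip at (438,396). The guard is shut.

```bash
cat >> h.py <<'E'
def fit(P,Q):
    P=np.array(P);Q=np.array(Q)[:,:2];p,q=P.mean(0),Q.mean(0);a,b=P-p,Q-q
    yaw=np.arctan2((a[:,0]*b[:,1]-a[:,1]*b[:,0]).sum(),(a*b).sum())
    c,s=np.cos(yaw),np.sin(yaw);M=np.array([[c,-s],[s,c]]);o=q-M@p
    return yaw,o,M,(P@M.T+o-Q)
E
python3 - <<'E'
from h import *
t=arm.capture("top");s=arm.capture("scene")
# plate edges: threshold gradient along sampled normals is noisy; use corners + bolts seen in crop
cr=lambda u,v:(240+(u+.5)/3.7-.5,105+(v+.5)/3.7-.5)
C=[(42,160),(403,50),(525,438),(163,550)]
P=[(.19,.18),(.19,-.18),(-.19,-.18),(-.19,.18)]
Q=[onz(t,*cr(*c),.018) for c in C]
yaw,o,M,r=fit(P,Q);print("yaw,o",yaw,o,"res mm",(r*1000).round(1).tolist())
g=tri([ray(t,358.2,211.7),ray(s,190.1,217.6)]);print("grip tri",g, "model",M@[-.13,-.08]+o)
for z in(.18,.195):print(onz(t,358.2,211.7,z),onz(s,190.1,217.6,z))
print("coupler",M@[-.1,-.08]+o,"opengrip",M@[-.13,.1]+o)
E
```

```text
yaw,o 0.26901918515540046 [ 0.63321848 -0.09572863] res mm [[-0.2, 3.9], [0.6, -2.8], [0.9, -6.5], [-1.4, 5.4]]
grip tri [ 0.52603965 -0.20947344  0.16974039] model [ 0.52915719 -0.20740338]
[ 0.52545296 -0.20661803  0.18      ] [ 0.53410665 -0.21049879  0.18      ]
[ 0.52431759 -0.20391995  0.195     ] [ 0.54638934 -0.21056465  0.195     ]
coupler [ 0.55807815 -0.1994298 ] opengrip [ 0.48131571 -0.03387761]
```

{"name": "send_rows", "arguments": {
  "commands": [
    [[1, -0.5, 0, 0, 1], [3, -1.4, 0, 0, 1], [6, -2.8, 0, 0, 1], [10, -4.6, 0, 0, 1], [14, -6.5, 0, 0, 1], [18, -8.3, 0, 0, 1], [22, -10.2, 0, 0, 1], [26, -12, 0, 0, 1], [29.5, -13.6, 0, 0, 1], [33, -15.2, 0, 0, 1]]
  ]
}}

```text
t: 1.3
eef_pos: [0.4253, -0.2936, 0.3042]
tcp_rot: [3.142, -0.0, 0.27]
ft_force: [0.1, 0.3, -0.5]
grip_width: 0.993
finger_force: 0.0
```

{"name": "send_rows", "arguments": {
  "commands": [
    [[2.5, -1.2, 0, 0, 1], [4.5, -2.2, 0, 0, 1], [6, -2.7, 0, 0, 1], [7, -3.2, 0, 0, 1], [7, -3.2, 0, 0, 1], [7, -3.2, 0, 0, 1]]
  ]
}}

```text
t: 1.9
eef_pos: [0.4822, -0.2475, 0.3038]
tcp_rot: [3.141, 0.001, 0.268]
ft_force: [-0.2, -0.4, 0.5]
grip_width: 1.0
finger_force: 0.0
```

```bash
python3 - <<'E'
from h import *
t=arm.capture("wrist");s=arm.get_state();print({k:t[k] for k in t if k!="frame"},s["eef_pos"],s["tcp_rot"],s["t"],s["ft_force"])
cv2.imwrite("pics/w1.png",t["frame"][:,:,::-1])
E
```

```text
{'fov_y': 63.18680863733877, 'cx': 278.40358727879544, 'cy': 209.4091552830273, 'position': array([ 0.55991036, -0.22644121,  0.37378689]), 'orientation': array([ 2.82292326e+00, -1.58569194e-03, -1.30239826e+00])} [ 0.48188196 -0.24793267  0.30382318] [3.14100752e+00 1.23004709e-03 2.66559064e-01] 1.95 [-0.12117197 -1.03731753 -0.18866798]
```

View pics/w1.png

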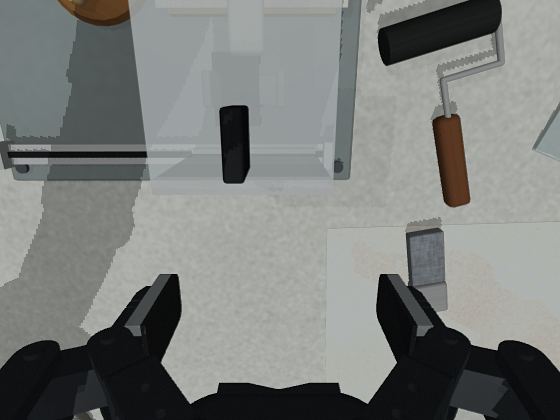

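The wrist view shows the grip at u 220–249, v 106–183, the plate's near edge level at v≈179, and its right near corner at (350,180). The tool yaw therefore matches the press.

```bash
python3 - <<'E'
from h import *
c=arm.capture("wrist");s=arm.get_state();T=s["eef_pos"];yaw=s["tcp_rot"][2]
print(T,s["tcp_rot"])
Rt=R.from_euler("xyz",s["tcp_rot"])
k=lambda u,v,z:(Rt.inv().apply(onz(c,u,v,z)-T)*100).round(2)
for b in blob(c,205,95,265,195,45):
  if b[1][4]>300:print(b)
m=(c["frame"][95:195,205:265].max(2)<45)
for v in(115,130,145,160,175):
  x=np.where(m[v-95])[0]+205;print(v,x.min(),x.max())
for z in(.155,.18,.195):print(z,k(234,107,z),k(234,183,z),k(221,145,z),k(248,145,z))
a=onz(c,20,180,.018);b=onz(c,350,179.5,.018);print("edge yaw",np.arctan2(-(b-a)[0]*-1,-(b-a)[1]),a,b, k(350,180,.018))
E
```

```text
[ 0.48182802 -0.24802509  0.3038876 ] [3.14093890e+00 1.02678734e-03 2.66273672e-01]
(array([233.32441472, 141.91447683]), array([  13,   10,   31,   77, 2093], dtype=int32))
115 218 246
130 219 247
145 220 247
160 221 248
175 222 244
0.155 [ 7.48 -2.68 14.88] [ 2.69 -2.87 14.88] [ 5.16 -3.6  14.88] [ 5.16 -1.88 14.88]
0.18 [ 7.54 -2.37 12.38] [ 3.3  -2.54 12.38] [ 5.49 -3.19 12.38] [ 5.5  -1.67 12.38]
0.195 [ 7.58 -2.19 10.88] [ 3.67 -2.34 10.88] [ 5.69 -2.94 10.88] [ 5.69 -1.54 10.88]
edge yaw 0.2685271504874252 [0.40580804 0.01575766 0.018     ] [ 0.49912941 -0.32337927  0.018     ] [-0.34  7.71 28.59]
```

{"name": "send_rows", "arguments": {
  "commands": [
    [[2, -1, 0, 0, 1], [4, -1.8, 0, 0, 1], [5.6, -2.4, 0, 0, 1], [5.6, -2.4, 0, 0, 1], [5.6, -2.4, 2, 0, 1], [5.6, -2.4, 4, 0, 1], [5.6, -2.4, 5.5, 0, 1], [5.6, -2.4, 6.6, 0, 1], [5.6, -2.4, 6.6, 0, 1], [5.6, -2.4, 6.6, 0, 0.6]]
  ]
}}

```text
t: 3.0
eef_pos: [0.5303, -0.2093, 0.2383]
tcp_rot: [3.141, -0.0, 0.268]
ft_force: [-0.1, 0.3, -0.2]
grip_width: 0.858
finger_force: 0.0
```

{"name": "send_rows", "arguments": {
  "commands": [
    [[0, 0, 0, 0, 0.3], [0, 0, 0, 0, 0.1], [0, 0, 0, 0, 0.05], [0, 0, 0, 0, 0.05], [0, 0, 0, 0, 0.05], [0, 0, 0, 0, 0.05]]
  ]
}}

```text
t: 3.6
eef_pos: [0.5307, -0.2087, 0.2384]
tcp_rot: [3.141, -0.001, 0.269]
ft_force: [-0.8, 0.2, 2.1]
grip_width: 0.128
finger_force: 60.0
```

{"name": "send_rows", "arguments": {
  "commands": [
    [[0, -0.5, 0, 0, 0.05], [0, -2, 0, 0, 0.05], [0, -4, 0, 0, 0.05], [0, -6.5, 0, 0, 0.05], [0, -9, 0, 0, 0.05], [0, -11.5, 0, 0, 0.05], [0, -14, 0, 0, 0.05], [0, -16, 0, 0, 0.05], [0, -17, 0, 0, 0.05], [0, -17, 0, 0, 0.05]]
  ]
}}

```text
t: 4.6
eef_pos: [0.4847, -0.0421, 0.2384]
tcp_rot: [-3.14, -0.0, 0.272]
ft_force: [-1.6, 2.5, 5.5]
grip_width: 0.126
finger_force: 60.5
```

{"name": "send_rows", "arguments": {
  "commands": [
    [[0, -0.3, 0, 0, 0.05], [0, -0.6, 0, 0, 0.05], [0, -0.9, 0, 0, 0.05], [0, -1.1, 0, 0, 0.05], [0, -1.1, 0, 0, 0.05]]
  ]
}}

```text
t: 5.1
eef_pos: [0.4829, -0.0357, 0.2384]
tcp_rot: [3.14, -0.001, 0.267]
ft_force: [-0.3, -1.3, 5.4]
grip_width: 0.128
finger_force: 60.6
```

{"name": "send_rows", "arguments": {
  "commands": [
    [[0, -0.2, 0, 0, 0.05], [0, -0.3, 0, 0, 0.05], [0, -0.4, 0, 0, 0.05], [0, -0.4, 0, 0, 0.05]]
  ]
}}

```text
t: 5.5
eef_pos: [0.4828, -0.0354, 0.2384]
tcp_rot: [3.135, -0.002, 0.265]
ft_force: [2.1, -7.3, 4.2]
grip_width: 0.132
finger_force: 60.3
```

{"name": "send_rows", "arguments": {
  "commands": [
    [[0, 0.3, 0, 0, 0.05], [0, 0.3, 0, 0, 1], [0, 0.3, 0, 0, 1], [0, 0.3, 0, 0, 1], [0, 0.3, 0, 0, 1], [0, 0.3, 0, 0, 1], [0, 0.3, -1.5, 0, 1], [0, 0.3, -4, 0, 1], [0, 0.3, -6, 0, 1], [0, 0.3, -7, 0, 1]]
  ]
}}

```text
t: 6.5
eef_pos: [0.4828, -0.0329, 0.3097]
tcp_rot: [3.141, -0.003, 0.269]
ft_force: [-0.2, 0.4, 0.3]
grip_width: 1.003
finger_force: 0.0
```

{"name": "send_rows", "arguments": {
  "commands": [
    [[0, 1, 0, 0, 1], [0, 3, 0, 0, 1], [0, 6, 0, 0, 1], [0, 9, 0, 0, 1], [0, 12, 0, 0, 1], [-1, 14, 0, 0, 1], [-2, 16, 0, 0, 1], [-3, 17, 0, 0, 1], [-3, 17, 0, 0, 1], [-3, 17, 0, 0, 1]]
  ]
}}

```text
t: 7.5
eef_pos: [0.4982, -0.2042, 0.3074]
tcp_rot: [-3.14, 0.0, 0.269]
ft_force: [-0.2, 0.1, 0.4]
grip_width: 0.997
finger_force: 0.0
```

```bash
python3 - <<'E'
from h import *
t=arm.capture("wrist");s=arm.get_state();print(s["eef_pos"],s["tcp_rot"],s["t"],s["ft_force"])
cv2.imwrite("pics/w2.png",t["frame"][:,:,::-1])
E
```

```text
[ 0.49855476 -0.20344468  0.30762541] [-3.14020867e+00 -2.79471107e-04  2.70753098e-01] 7.55 [ 0.11545096 -0.50033458 -0.60397839]
```

View pics/w2.png

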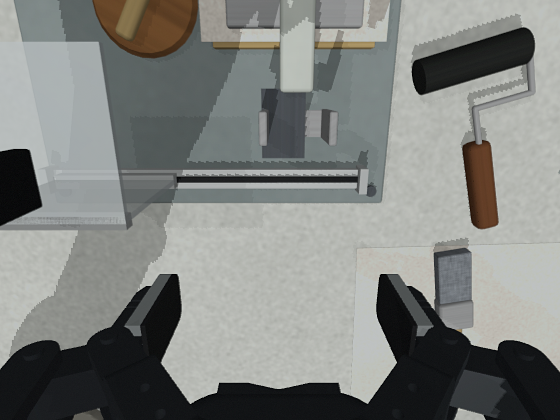

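The guard is clear at the left. The coupler is at about (285,125), with the left tab near (264,128) and the right tab near (333,127). I'll zoom in for detail.

```bash
python3 - <<'E'
from h import *
c=arm.capture("wrist");s=arm.get_state();T=s["eef_pos"];Rt=R.from_euler("xyz",s["tcp_rot"])
a=cv2.resize(c["frame"][75:175,240:360],None,fx=6,fy=6,interpolation=cv2.INTER_NEAREST);cv2.imwrite("pics/w2c.png",a[:,:,::-1])
k=lambda X:(Rt.inv().apply(X-T)*100).round(2)
yaw=.2695;M=R.from_euler("z",yaw).as_matrix()
G=np.array([.5305,-.2090,0]) # grip
for n,d in dict(sq=(0,0,.130),fixO=(0,.022,.130),fixI=(0,.016,.13),latO=(0,-.034,.13),latI=(0,-.028,.13)).items():
  X=G+M@[.03,0,0]+M@np.array(d);print(n,X.round(4),k(X),pix(c,X).round(1))
E
```

```text
sq [ 0.5594 -0.201   0.13  ] [ 5.89  1.44 17.78] [297.6 128.7]
fixO [ 0.5536 -0.1798  0.13  ] [ 5.9  -0.76 17.79] [266.5 128.7]
fixI [ 0.5552 -0.1856  0.13  ] [ 5.89 -0.16 17.79] [275.  128.7]
latO [ 0.5685 -0.2338  0.13  ] [ 5.88  4.84 17.78] [345.6 128.8]
latI [ 0.5669 -0.228   0.13  ] [ 5.88  4.24 17.78] [337.1 128.8]
```

View pics/w2c.png

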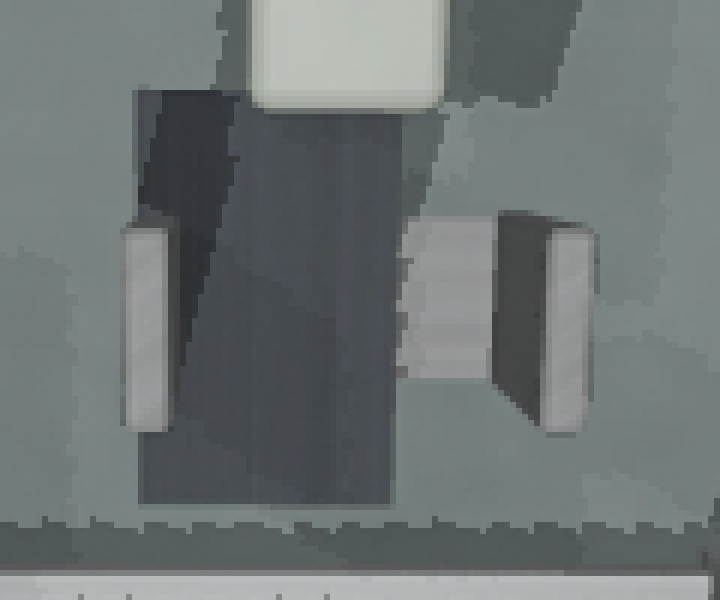

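The tab outer faces are at u 260.5 and 338.8, with v centre 129.8. That puts squeeze_point at tool x≈5.8 cm, y≈1.0 cm. I'll check the bar's height for clearance.

```bash
python3 - <<'E'
from h import *
c=arm.capture("wrist");s=arm.get_state();T=s["eef_pos"];Rt=R.from_euler("xyz",s["tcp_rot"])
k=lambda u,v,z:(Rt.inv().apply(onz(c,u,v,z)-T)*100).round(2)
print(T,s["tcp_rot"])
for z in(.09,.1,.115,.13,.145):print(z,k(281.7,92.8,z),k(313.8,92.8,z))
print(k(260.5,129.8,.13),k(338.8,129.8,.13), k(300,113,.13),k(300,146.7,.13))
E
```

```text
[ 0.49883661 -0.20323457  0.30793566] [-3.14088117e+00 -6.02820439e-04  2.71688005e-01]
0.09 [ 8.37  0.31 21.8 ] [ 8.37  2.87 21.8 ]
0.1 [ 8.36  0.3  20.8 ] [ 8.36  2.77 20.8 ]
0.115 [ 8.34  0.28 19.3 ] [ 8.35  2.62 19.3 ]
0.13 [ 8.33  0.27 17.8 ] [ 8.33  2.48 17.8 ]
0.145 [ 8.31  0.25 16.3 ] [ 8.31  2.33 16.3 ]
[ 5.84 -1.23 17.8 ] [ 5.84  4.33 17.79] [ 6.99  1.55 17.8 ] [ 4.65  1.6  17.8 ]
```

{"name": "send_rows", "arguments": {
  "commands": [
    [[1.5, 0.3, 0, 0, 1], [3.5, 0.6, 0, 0, 1], [5, 0.9, 0, 0, 1], [5.8, 1.0, 0, 0, 1], [5.8, 1.0, 0, 0, 1], [5.8, 1.0, 2, 0, 1], [5.8, 1.0, 4, 0, 1], [5.8, 1.0, 6, 0, 1], [5.8, 1.0, 7, 0, 1], [5.8, 1.0, 7, 0, 1]]
  ]
}}

```text
t: 8.65
eef_pos: [0.5555, -0.1991, 0.2364]
tcp_rot: [-3.14, 0.003, 0.269]
ft_force: [-1.1, 0.3, -1.3]
grip_width: 1.005
finger_force: 0.0
```

```bash
python3 - <<'E'
from h import *
t=arm.capture("wrist");s=arm.get_state();print(s["eef_pos"],s["tcp_rot"],s["t"],s["ft_force"])
cv2.imwrite("pics/w3.png",t["frame"][:,:,::-1])
E
```

```text
[ 0.55638944 -0.19924737  0.23776368] [-3.14116815e+00  1.03077852e-03  2.68734674e-01] 8.7 [-0.31835638  0.10024471 -0.55438614]
```

View pics/w3.png

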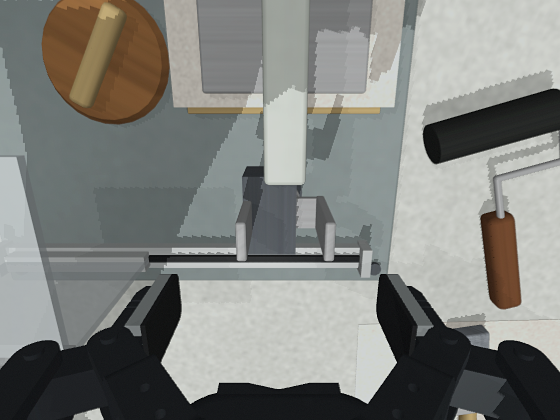

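The open fingers (pads at u≈181 and 377) straddle the tabs (outer faces at 237 and 335). Descending now.

{"name": "send_rows", "arguments": {
  "commands": [
    [[0, 0, 1.5, 0, 1], [0, 0, 3, 0, 1], [0, 0, 4.5, 0, 1], [0, 0, 5.5, 0, 1], [0, 0, 6.2, 0, 1], [0, 0, 6.7, 0, 1], [0, 0, 6.7, 0, 1], [0, 0, 6.7, 0, 1]]
  ]
}}

```text
t: 9.5
eef_pos: [0.5573, -0.1993, 0.1714]
tcp_rot: [3.141, -0.001, 0.269]
ft_force: [-0.1, 0.2, 0.1]
grip_width: 0.999
finger_force: 0.0
```

{"name": "send_rows", "arguments": {
  "commands": [
    [[0, 0, 0, 0, 0.8], [0, 0, 0, 0, 0.7], [0, 0, 0, 0, 0.6], [0, 0, 0, 0, 0.5], [0, 0, 0, 0, 0.4], [0, 0, 0, 0, 0.4], [0, 0, 0, 0, 0.4], [0, 0, 0, 0, 0.4]]
  ]
}}

```text
t: 10.3
eef_pos: [0.5567, -0.1955, 0.1737]
tcp_rot: [-3.138, 0.0, 0.272]
ft_force: [-7.0, 7.5, 14.3]
grip_width: 0.483
finger_force: 60.1
```

{"name": "send_rows", "arguments": {
  "commands": [
    [[0, 0, -0.3, 0, 0.4], [0.1, 0, -0.6, 0, 0.4], [0.2, 0, -0.9, 0, 0.4], [0.2, 0, -1.2, 0, 0.4], [0.2, 0, -1.2, 0, 0.4], [0.2, 0, -1.2, 0, 0.4]]
  ]
}}

```text
t: 10.9
eef_pos: [0.558, -0.1951, 0.181]
tcp_rot: [-3.136, 0.003, 0.272]
ft_force: [0.5, 4.7, -6.0]
grip_width: 0.481
finger_force: 61.8
```

{"name": "send_rows", "arguments": {
  "commands": [
    [[0.2, 0, -0.7, 0, 0.4], [0.4, 0, -1.5, 0, 0.4], [0.7, 0, -2.5, 0, 0.4], [1.1, 0, -3.7, 0, 0.4], [1.5, 0, -4.7, 0, 0.4], [1.9, 0, -5.6, 0, 0.4], [2.3, 0, -6.4, 0, 0.4], [2.7, 0, -7.1, 0, 0.4], [2.7, 0, -7.1, 0, 0.4], [2.7, 0, -7.1, 0, 0.4]]
  ]
}}

```text
t: 11.9
eef_pos: [0.5835, -0.188, 0.2519]
tcp_rot: [-3.135, 0.005, 0.272]
ft_force: [-2.0, 5.2, -5.3]
grip_width: 0.478
finger_force: 62.1
```

```bash
python3 - <<'E'
from h import *
t=arm.capture("scene");s=arm.get_state();print(s["eef_pos"],s["tcp_rot"],s["t"],s["ft_force"],s["finger_force"],s["grip_width"])
a=cv2.resize(t["frame"][170:380,100:380],None,fx=2.5,fy=2.5,interpolation=cv2.INTER_CUBIC);cv2.imwrite("pics/s3.png",a[:,:,::-1])
E
```

```text
[ 0.58346262 -0.18801617  0.25188164] [-3.13482724  0.0046222   0.27226614] 11.95 [-0.6348439   6.80648238 -5.30679151] 62.09098935127258 0.47792180750029944
```

View pics/s3.png

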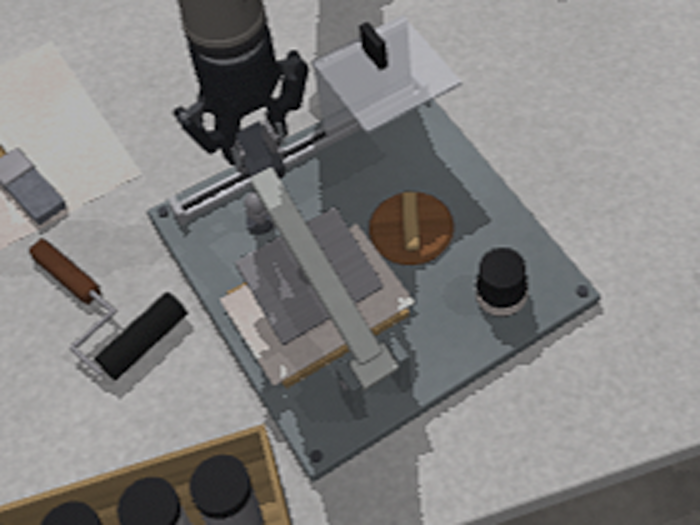

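The arm is raised and gripped, with the ball stud exposed at (260,210) in the crop. The guard is open and the bystanders are untouched. I'll let it settle, then hand in.

{"name": "send_rows", "arguments": {
  "commands": [
    [[0, 0, 0, 0, 0.4], [0, 0, 0, 0, 0.4], [0, 0, 0, 0, 0.4], [0, 0, 0, 0, 0.4], [0, 0, 0, 0, 0.4], [0, 0, 0, 0, 0.4]]
  ]
}}

```text
t: 12.55
eef_pos: [0.5834, -0.1881, 0.2519]
tcp_rot: [-3.135, 0.005, 0.272]
ft_force: [-2.5, 5.5, -5.1]
grip_width: 0.483
finger_force: 62.1
```

```bash
python3 -c "
from bench import arm
s=arm.get_state();print(s['eef_pos'],s['ft_force'],s['grip_width']);print(arm.job_done())"
```

```text
[ 0.5834425  -0.18805259  0.25187624] [-2.49831242  5.51081562 -5.0767485 ] 0.48321822387015695
the job is handed in; nothing more can be done
None
```

I handed the job in at 12.6 s: the guard is open to its stop, the latch is drawn, and the pressure arm is still gripped and steady about 7.8 cm up (by tool travel), with the surrounding tools and jars looking undisturbed in the last picture.

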